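# Reset the potter's wheel at its dust-covered console

## Robot

A 7-joint arm with a two-finger parallel gripper is mounted at the origin on the work surface. World frame = base frame: x ahead of the robot, y to its left, z up, the work surface at z = 0. Lengths are in mm, angles in rad, forces in N, time in s.
With the tool pointing down it reaches from about 425 to 950 mm from the base axis. Payload 16.7 kg.
Tool frame: the origin (TCP) lies at the very end of the fingers, on their centre line; the grasp point (between the pads) lies 19 mm behind it; x points along the fingers, z is the direction in which the jaws open and shut, and the axes are right-handed (so a half turn about x gives the same grasp; the last joint's range is limited). The gripper opens to 94 mm and grips with 3 to 60 N. Pads are 16 mm wide; open, the fingers measure 119 mm over their backs; the gripper's body (75 mm by 177 mm) begins 78 mm behind the grasp point.
Start: joints at [-1.472, 0.426, 0.074, 1.606, -0.034, 1.111, -0.067], TCP at [166.219, 654.176, 205.467] pointing down, gripper open.
Joint ranges: [-2.85, 2.85], [-0.5, 2.14], [-1.23, 1.37], [0.21, 2.46], [-1.02, 4.16], [0.16, 2.05], [-2.73, 2.73]. Speed limits (rad/s): [1.89, 1.89, 2.39, 2.39, 3.01, 3.01, 3.01].

## Interface

Orientations are given as a rotation vector (axis times angle).
In Python, from bench import manip, get_image gives the robot as it stands.
- The arm moves only by the shell command python3 -m pendant 'ROWS' [FORCE]. ROWS is JSON, a list of rows, each an object of numbers: "x", "y", "z": the shift along the tool's x, y, z in mm; "rx", "ry", "rz": the turn, a rotation vector about the tool's x, y, z in rad; "fingers": the opening, from 0 (shut) to 1 (fully open). In form: [{"x": .., "y": .., "z": .., "rx": .., "ry": .., "rz": .., "fingers": ..}, ...]. A call has 1 to 10 rows; each row shifts and turns the commanded pose from where the row before left it, along the tool's axes as they then stand; what a row does not reach is not made up. A row lasts 1/10 s, in which the tool goes at most 50 mm and 8.59 degrees, less where a joint would pass 70% of its speed; a pose out of reach is approached as far as the arm can. A call with a gripper value outside its range is refused whole. The fingers move at their own pace and stop on an object; FORCE is the grip in N (left out, the last holds). Time passes only in rows, so rows that do not move let the fingers close. It gives the time, the measured TCP pose, the force and the opening at its end, in the units of the state.
- manip.sense(): the state, without advancing time (a new reading comes with each control period).
- get_image(name): name is "scene" or "side" or "wrist"; returns a dict with "frame" (420x560x3 uint8, red, green, blue), "K" (3x3 intrinsics, pixels), "world_from_camera" (4x4, takes a point from camera to world coordinates); the wrist camera has in their place "hand_eye" (4x4, takes a point from camera to tool coordinates, whose origin is the TCP and whose axes are the tool frame's). Camera axes: x right, y up, looking along -z (the intrinsics and any distortion apply to the point x, -y, -z); pixel columns grow to the right and rows downward; lengths in mm; the calibration is good to about 2 mm. A picture is of the moment at which its call begins: read the wrist's pose just before it. There is no depth.
- manip.close_job(): hands the job in, once; it reports no verdict.
The state is a dict: "clock": time; "q": joint angles; "qd": joint speeds; "effort": joint torques, N m; "ee_pos": TCP position; "tool_rot": TCP orientation; "contact_force": force on the tool from outside, world axes, zero at the start; "torque": the same for the moment, N m; "finger_gap": opening from 0.0 (shut) to 1.0 (fully open).
Only numpy, scipy, OpenCV 4.12 (cv2) and the standard library are available. Lean on these libraries where they do the work, as an engineer would, in place of code of your own. Each camera call takes 0.05 s, during which the arm holds its last target. There are 200 camera calls.

## Task

The potter's wheel has tripped: on its sloping console, slide the yellow dust cover fully aside, press the red reset button in the well beneath it gently but fully in and hold it there for about a second, then let go and slide the cover fully shut again. Leave the bowl, the glaze jar and the wooden rib where they are.

Things in the scene. Friction and masses are not known exactly. Their poses are not given: they have to be found in the camera images.
- panel: Grey sloping face of the console, fixed, 0.55 rad from level, facing to the robot's right. Origin: on the face at the well's centre, 130 mm above the table. Axes: x up the slope; y level, roughly towards the robot, along the cover's travel; z square out of the face, upward. Spans x -75..75, y -70..170 mm. Guide rails 8 mm wide, 9 mm high along y at x = -55 and 55 mm.
- console: Green wheel console, 240 mm wide, foot plate 200 x 320 x 8 mm. Origin on the table below the panel's origin; x level, to the panel's uphill side, z up. Strip lamp above: x 22..52, y -110..210, z 248..273 mm, on 14 mm posts at x 65, y -92 and 192 mm. A gripper pointing straight down strikes the lamp; one tilted square to the panel passes in front of it.
- well: Square well in the panel, 64 x 64 mm, 46 mm deep; origin and axes as panel. In it, centred, the red button, a flat cap 40 mm across, pressed square to the face. Its depth is not reported and varies: unpressed top 6 to 20 mm below the face, so feel for it. Starts to move at 2 N, fully in at 12 mm and 8 N, springs back. Over 35 N damages it.
- reset_button (a joint): How far the button is pressed in: 0 out, 0.012 m fully in (spring returned).
- dust_cover (a joint): How far the cover has been slid from shut: 0 fully shut over the well, 0.100 m fully open (moved along the panel's +y); end stops at both ends, about 2.5 N of friction, stays where it is left. At the start it is shut or up to 0.020 m ajar.
- cover_grip (a point): Middle of the top edge of the black grip fin on the yellow cover; axes as panel. Fin 44 mm long (panel x), 14 mm thick (panel y), 32 mm high; its top is 39 mm out from the face. Cover plate 100 mm (x) by 92 mm (y), 5 mm thick, outer side 7 mm out from the face, fin at its middle. When shut, the fin is over the well's centre.
- bowl: Bystander: terracotta bowl, 136 mm across, 60 mm high, on the console's low or high side; origin at the centre of its underside.
- glaze_jar: Bystander: blue closed glaze jar, 72 mm across, 85 mm high, on the console's low or high side; origin at the centre of its underside.
- rib: Bystander: flat wooden rib (scraper) 45 x 120 x 10 mm lying on the table on the console's high side; origin at the centre of its underside.

How it is judged (in metres and radians):
On the way, in this order (a step that is already met when the one before it is completed fails the run):
1. the dust cover is slid aside (more than 85 mm open) (value of joint dust_cover above 0.085 m), for 0.2 s.
2. with the cover aside, the button is pressed in (more than 9 of its 12 mm) and held there for 0.7 s (value of joint reset_button above 0.009 m and value of joint dust_cover above 0.075 m), for 0.7 s.
3. the button is out again and the cover is shut (less than 5 mm open) (value of joint reset_button below 0.002 m and value of joint dust_cover below 0.005 m), for 0.2 s.
At the end, for the whole second after the job is handed in: The cover is shut (less than 5 mm open), the button is out (less than 2 mm in), and the bowl, the jar and the rib are within 15 mm of where they began (all of step 3 and distance of each of bowl, glaze_jar, rib from where it was at the start of the episode below 0.015 m); the robot touches nothing.
It fails at once if the button or the well's floor is pressed with more than 35 N (contact force between any of the fingers, the arm and well above 35 N).
It fails at once if the bowl, the jar or the rib is moved by more than 15 mm (distance of any of bowl, glaze_jar, rib from where it was at the start of the episode above 0.015 m).
It also fails if it takes over 67 s, if anything falls off the work surface, if the arm or the gripper's body presses on something with over 40 N, if the wrist force passes 120 N, or if a joint passes its speed limit or range.

## Working session

There is one attempt and no reset: what is moved stays moved. The work goes in short steps, Python scripts to look and compute and a shell command to move; the robot and the scene stay as the last step left them, time stands still between calls to the robot, and variables do not carry over. Pictures are saved under pics/ and viewed, about 8 in all and at most 12, crops included, and the job is handed in when it is done.

```bash
mkdir -p pics; python3 - <<'E'
from bench import manip,get_image
import cv2,json,pickle
s=manip.sense();print({k:s[k] for k in('clock','ee_pos','tool_rot','contact_force','finger_gap')})
d={}
for n in('scene','side','wrist'):
    im=get_image(n);d[n]=im;cv2.imwrite(f'pics/{n}0.png',im['frame'][:,:,::-1])
    print(n,im['K'],im.get('world_from_camera',im.get('hand_eye')),[k for k in im])
pickle.dump(d,open('d0.pkl','wb'))
E
```

```text
{'clock': 0.0, 'ee_pos': array([166.14972291, 653.78111407, 204.78745524]), 'tool_rot': array([-1.02478578,  1.31764289,  1.02337573]), 'contact_force': array([-0.21896638, -0.31838131, -0.04388099]), 'finger_gap': 1.0019213634560724}
scene [[445.14013141   0.         280.31322843]
 [  0.         445.14013141 207.64728306]
 [  0.           0.           1.        ]] [[-4.39947577e-01 -6.49776887e-01  6.19867831e-01  1.27512886e+03]
 [ 8.97938044e-01 -3.08779744e-01  3.13627706e-01  3.90515347e+02]
 [-1.23854044e-02  6.94582657e-01  7.19306287e-01  9.18654496e+02]
 [ 0.00000000e+00  0.00000000e+00  0.00000000e+00  1.00000000e+00]] ['frame', 'K', 'world_from_camera']
side [[403.9394039    0.         274.37455581]
 [  0.         403.9394039  212.66232876]
 [  0.           0.           1.        ]] [[-5.68830960e-01 -5.78630890e-01  5.84480651e-01  1.17231438e+03]
 [ 8.22431838e-01 -3.94914337e-01  4.09449068e-01  4.56962236e+02]
 [-6.10008983e-03  7.13602802e-01  7.00523968e-01  8.19726477e+02]
 [ 0.00000000e+00  0.00000000e+00  0.00000000e+00  1.00000000e+00]] ['frame', 'K', 'world_from_camera']
wrist [[370.26409245   0.         281.34767   ]
 [  0.         370.26409245 217.35831611]
 [  0.           0.           1.        ]] [[-3.05579665e-04  2.80630615e-01 -9.59815797e-01 -1.79170838e+02]
 [-7.46759642e-04  9.59815510e-01  2.80630769e-01  8.32430386e+01]
 [ 9.99999674e-01  8.02506757e-04 -8.37364848e-05  1.59396257e-01]
 [ 0.00000000e+00  0.00000000e+00  0.00000000e+00  1.00000000e+00]] ['frame', 'K', 'hand_eye']
```

View pics/scene0.png

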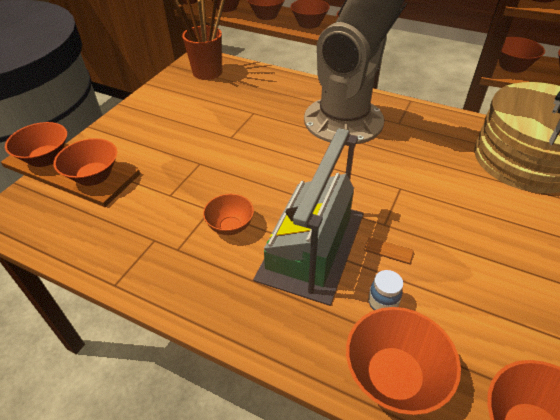

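View pics/side0.png

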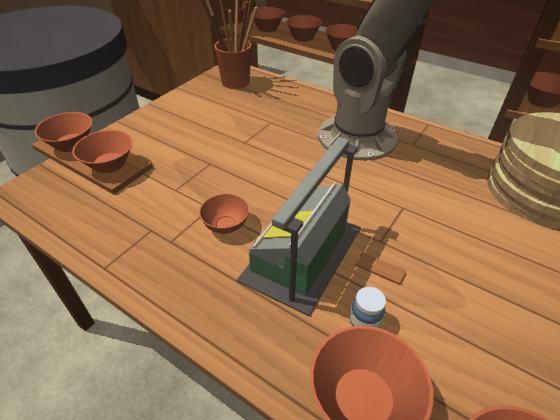

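```bash
python3 - <<'E'
import cv2,numpy as np
a=cv2.imread('pics/scene0.png')[115:305,250:380];b=cv2.imread('pics/side0.png')[125:315,236:366]
m=np.hstack([cv2.resize(i,None,fx=3,fy=3,interpolation=cv2.INTER_CUBIC) for i in(a,b)])
cv2.imwrite('pics/c0.png',m);print(m.shape)
E
```

```text
(570, 780, 3)
```

View pics/c0.png

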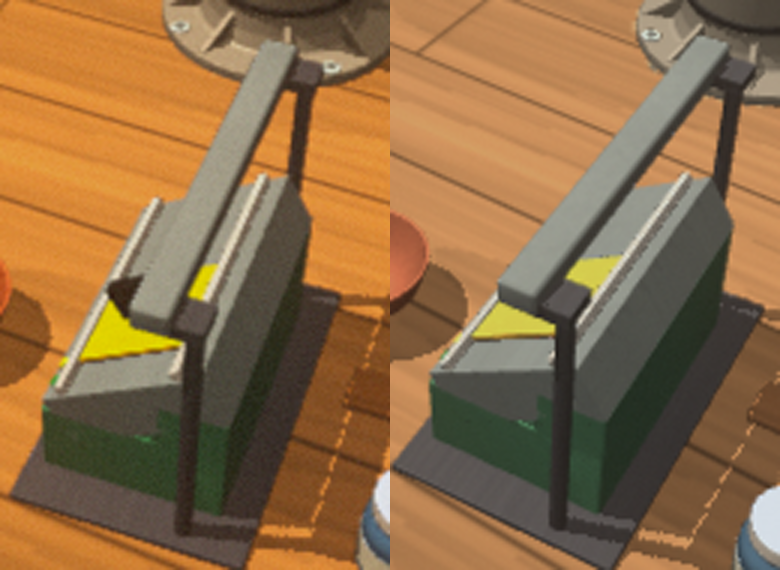

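View pics/wrist0.png

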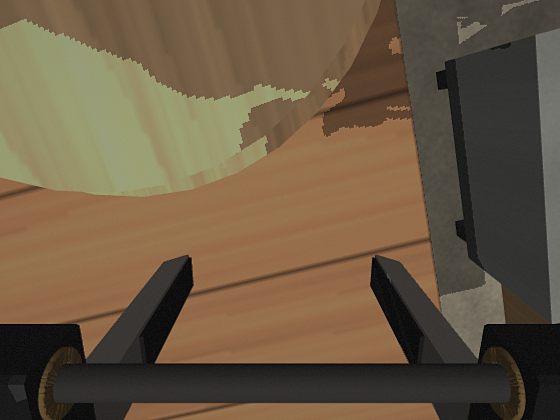

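```bash
cat > h.py <<'E'
import numpy as np,pickle
from scipy.spatial.transform import Rotation as R
c,s=np.cos(.55),np.sin(.55)
P=lambda x,y,z:np.array([c*x-s*z,y,130+s*x+c*z])
def proj(K,T,p):
    q=np.linalg.inv(T)@np.r_[p,1];u=K@np.array([q[0],-q[1],-q[2]]);return u[:2]/u[2]
def W(pose,p): return R.from_euler('z',pose[2]).apply(p)+[pose[0],pose[1],0]
E
python3 - <<'E'
from h import *
from scipy.optimize import least_squares
d=pickle.load(open('d0.pkl','rb'))
L=lambda x,y,z:np.array([x,y,z],float)
pts=[('scene',P(-55,-70,9),(62,385)),('scene',P(-55,170,9),(157,203)),('scene',P(55,-70,9),(175,372)),('scene',P(55,170,9),(265,180)),
('scene',L(22,-110,273),(135,312)),('scene',L(22,210,273),(265,42)),('scene',L(52,210,273),(297,45)),
('side',P(-55,-70,9),(445,366)),('side',P(55,-70,9),(555,357)),('side',P(55,170,9),(687,178)),
('side',L(22,-110,273),(500,285)),('side',L(22,210,273),(705,42)),('side',L(52,210,273),(728,48)),
('scene','f--',(12,495)),('scene','f+-',(243,568)),('scene','f++',(340,293)),('side','f--',(393,468)),('side','f+-',(610,568)),('side','f++',(763,308))]
off={'scene':np.array([250,115]),'side':np.array([236-130,125])}
def f(v):
    r=[]
    for n,p,u in pts:
        if isinstance(p,str): p=np.array([v[3]+(100 if p[1]=='+' else -100),50+(160 if p[2]=='+' else -160),8])
        r+=list(proj(d[n]['K'],d[n]['world_from_camera'],W(v,p))-(off[n]+np.array(u)/3))
    return np.array(r)
o=least_squares(f,[600,200,1.57,0],loss='soft_l1');print(o.x);print(f(o.x).reshape(-1,2).round(1))
v=o.x
R0=R.from_euler('z',v[2]).as_matrix()@np.array([[c,0,-s],[0,1,0],[s,0,c]])
print('panel axes',R0.round(3))
pickle.dump((v,R0),open('pose.pkl','wb'))
from bench import manip
t=manip.sense();print(R.from_rotvec(t['tool_rot']).as_matrix().round(3))
print('fin closed',W(v,P(0,0,39)))
E
```

```text
[626.0092889  114.33746824   1.6611368   16.68808941]
[[-1.3  2.8]
 [ 0.4 -1.9]
 [-0.   2.1]
 [-0.1 -2.4]
 [-1.1 -0.6]
 [-0.  -1.4]
 [ 1.3  0.1]
 [ 0.1  0.8]
 [-0.1  2.5]
 [ 0.9 -1.7]
 [ 0.3 -0.2]
 [-1.8 -2.7]
 [ 2.3 -1.2]
 [-1.4  0.4]
 [-0.1  0.9]
 [-0.1 -0.5]
 [-0.5 -0.3]
 [ 0.8  1.6]
 [ 0.4 -0.8]]
panel axes [[-0.077 -0.996  0.047]
 [ 0.849 -0.09  -0.521]
 [ 0.523  0.     0.853]]
[[-0.    -0.969  0.246]
 [-0.001  0.246  0.969]
 [-1.    -0.    -0.001]]
fin closed [627.84835767  94.03579403 163.24845636]
```

```bash
cat > go.py <<'E'
# python3 go.py px py pz : tool-frame shift and turn from measured pose to panel point, square to panel
import sys
from h import *
from bench import manip
v,R0=pickle.load(open('pose.pkl','rb'))
t=manip.sense();A=R.from_rotvec(t['tool_rot']).as_matrix()
Rt=np.c_[-R0[:,2],R0[:,0],-R0[:,1]]
o=W(v,P(0,0,0));p=t['ee_pos']
print('t',round(t['clock'],2),'panel',(R0.T@(p-o)).round(1),'F panel',(R0.T@t['contact_force']).round(1),'gap',round(t['finger_gap'],3),'q',np.round(t['q'],2))
if len(sys.argv)>3:
    g=o+R0@np.array(list(map(float,sys.argv[1:4])))
    print('shift',(A.T@(g-p)).round(1),'shift after turn',(Rt.T@(g-p)).round(1),'turn',R.from_matrix(A.T@Rt).as_rotvec().round(3))
E
python3 -m pendant '[{"x":-50},{"x":-50},{"x":-50},{"y":-37,"z":-31},{"y":-37,"z":-31},{"y":-37,"z":-31},{"y":-37,"z":-31},{"y":-37,"z":-31},{"y":-37,"z":-31},{"y":-37,"z":-31}]'; python3 go.py 0 0 200
```

```text
t 0.15 panel [ 532.7  409.3 -238.6] F panel [ 0.2 -0.2 -0.1] gap 0.997 q [-1.47  0.43  0.07  1.61 -0.03  1.11 -0.07]
shift [ -95.  -613.3 -508.3] shift after turn [-438.6 -532.7  409.3] turn [ 1.199 -0.339  0.479]validation failed for argument at $[0]...
```

```bash
python3 -m pendant '[{"x":-50,"y":0,"z":0,"rx":0,"ry":0,"rz":0,"fingers":1}]'; python3 go.py 0 0 200
```

```text
clock: 0.25
ee_pos: [165.4, 651.1, 249.5]
tool_rot: [-1.032, 1.325, 1.019]
contact_force: [0.4, 0.1, 0.1]
finger_gap: 1.0
t 0.25 panel [ 553.6  410.3 -199.2] F panel [ 0.1 -0.4  0. ] gap 1.0 q [-1.48  0.39  0.08  1.55 -0.03  1.2  -0.07]
shift [ -45.  -613.3 -506.1] shift after turn [-399.2 -553.6  410.3] turn [ 1.197 -0.347  0.485]
```

```bash
python3 -m pendant '[{"x":-50,"y":0,"z":0,"rx":0,"ry":0,"rz":0,"fingers":1},{"x":-50,"y":0,"z":0,"rx":0,"ry":0,"rz":0,"fingers":1},{"x":0,"y":-37,"z":-31,"rx":0,"ry":0,"rz":0,"fingers":1},{"x":0,"y":-37,"z":-31,"rx":0,"ry":0,"rz":0,"fingers":1},{"x":0,"y":-37,"z":-31,"rx":0,"ry":0,"rz":0,"fingers":1},{"x":0,"y":-37,"z":-31,"rx":0,"ry":0,"rz":0,"fingers":1},{"x":0,"y":-37,"z":-31,"rx":0,"ry":0,"rz":0,"fingers":1},{"x":0,"y":-37,"z":-31,"rx":0,"ry":0,"rz":0,"fingers":1},{"x":0,"y":-37,"z":-31,"rx":0,"ry":0,"rz":0,"fingers":1},{"x":0,"y":-37,"z":-31,"rx":0,"ry":0,"rz":0,"fingers":1}]'; python3 go.py 0 0 200
```

```text
clock: 1.25
ee_pos: [392.8, 339.0, 355.5]
tool_rot: [-1.024, 1.317, 1.024]
contact_force: [1.6, 0.2, -0.1]
finger_gap: 1.0
t 1.25 panel [326.5 212.   64.3] F panel [ 0.  -1.7 -0.1] gap 1.0 q [-1.11  0.05  0.29  1.76 -0.02  1.33  0.5 ]
shift [  54.9 -316.2 -258.9] shift after turn [-135.7 -326.5  212. ] turn [ 1.199 -0.338  0.478]
```

```bash
python3 -m pendant '[{"x":0,"y":-37,"z":-31,"rx":0,"ry":0,"rz":0,"fingers":1},{"x":0,"y":-37,"z":-31,"rx":0,"ry":0,"rz":0,"fingers":1},{"x":0,"y":-37,"z":-31,"rx":0,"ry":0,"rz":0,"fingers":1},{"x":0,"y":-37,"z":-31,"rx":0,"ry":0,"rz":0,"fingers":1},{"x":0,"y":-37,"z":-31,"rx":0,"ry":0,"rz":0,"fingers":1},{"x":0,"y":-37,"z":-31,"rx":0,"ry":0,"rz":0,"fingers":1},{"x":0,"y":-37,"z":-31,"rx":0,"ry":0,"rz":0,"fingers":1},{"x":0,"y":-37,"z":-31,"rx":0,"ry":0,"rz":0,"fingers":1},{"x":0,"y":0,"z":0,"rx":0.12,"ry":-0.034,"rz":0.048,"fingers":1},{"x":0,"y":0,"z":0,"rx":0.12,"ry":-0.034,"rz":0.048,"fingers":1}]'
python3 -m pendant '[{"x":0,"y":0,"z":0,"rx":0.12,"ry":-0.034,"rz":0.048,"fingers":1},{"x":0,"y":0,"z":0,"rx":0.12,"ry":-0.034,"rz":0.048,"fingers":1},{"x":0,"y":0,"z":0,"rx":0.12,"ry":-0.034,"rz":0.048,"fingers":1},{"x":0,"y":0,"z":0,"rx":0.12,"ry":-0.034,"rz":0.048,"fingers":1},{"x":0,"y":0,"z":0,"rx":0.12,"ry":-0.034,"rz":0.048,"fingers":1},{"x":0,"y":0,"z":0,"rx":0.12,"ry":-0.034,"rz":0.048,"fingers":1},{"x":0,"y":0,"z":0,"rx":0.12,"ry":-0.034,"rz":0.048,"fingers":1},{"x":0,"y":0,"z":0,"rx":0.12,"ry":-0.034,"rz":0.048,"fingers":1},{"x":0,"y":0,"z":0,"rx":0,"ry":0,"rz":0,"fingers":1}]'
python3 go.py 0 0 150
```

```text
clock: 2.25
ee_pos: [618.2, 26.7, 355.2]
tool_rot: [-0.739, 1.408, 0.934]
contact_force: [-1.0, 1.6, -0.4]
finger_gap: 0.998
clock: 3.15
ee_pos: [617.2, 26.0, 354.9]
tool_rot: [0.371, 1.551, 0.498]
contact_force: [0.6, -0.4, 0.3]
finger_gap: 1.0
t 3.15 panel [ 43.2  16.7 237.3] F panel [-0.2 -0.5  0.5] gap 1.0 q [-0.4   0.4   0.77  1.57 -0.77  1.57  0.56]
shift [ 87.2 -43.4  16.9] shift after turn [ 87.3 -43.2  16.7] turn [-0.007  0.002 -0.003]
```

```bash
python3 -m pendant '[{"x":30,"y":-15,"z":6,"rx":0,"ry":0,"rz":0,"fingers":1},{"x":30,"y":-15,"z":6,"rx":0,"ry":0,"rz":0,"fingers":1},{"x":30,"y":-13,"z":5,"rx":0,"ry":0,"rz":0,"fingers":1},{"x":0,"y":0,"z":0,"rx":0,"ry":0,"rz":0,"fingers":1},{"x":0,"y":0,"z":0,"rx":0,"ry":0,"rz":0,"fingers":1}]'
cat > wimg.py <<'E'
import sys,cv2
from h import *
from bench import manip,get_image
v,R0=pickle.load(open('pose.pkl','rb'))
t=manip.sense();im=get_image('wrist')
M=np.eye(4);M[:3,:3]=R.from_rotvec(t['tool_rot']).as_matrix();M[:3,3]=t['ee_pos']
T=M@im['hand_eye'];pickle.dump((im,T),open('w.pkl','wb'))
f=np.ascontiguousarray(im['frame'][:,:,::-1])
for l in (-55,55):
    a,b=[tuple(int(i) for i in proj(im['K'],T,W(v,P(l,y,9)))) for y in(-70,170)]
    cv2.line(f,a,b,(255,0,255),1)
cv2.imwrite(sys.argv[1],f)
for y in(0,10,20,100): print(y,[proj(im['K'],T,W(v,P(x,y,39))).round(0) for x in(-22,22)])
E
python3 wimg.py pics/w1.png; python3 go.py 0 0 150
```

```text
clock: 3.65
ee_pos: [633.8, 40.0, 256.9]
tool_rot: [0.363, 1.551, 0.504]
contact_force: [-0.6, 0.1, 1.7]
finger_gap: 0.994
0 [array([281., 245.]), array([281., 192.])]
10 [array([269., 244.]), array([269., 192.])]
20 [array([257., 244.]), array([256., 192.])]
100 [array([160., 244.]), array([155., 192.])]
t 3.7 panel [  2.6  -1.4 148.3] F panel [-0.8  0.1  1.1] gap 1.002 q [-0.38  0.5   0.72  1.65 -0.83  1.44  0.67]
shift [-1.7 -2.6 -1.4] shift after turn [-1.7 -2.6 -1.4] turn [ 0.001  0.001 -0.001]
```

View pics/w1.png

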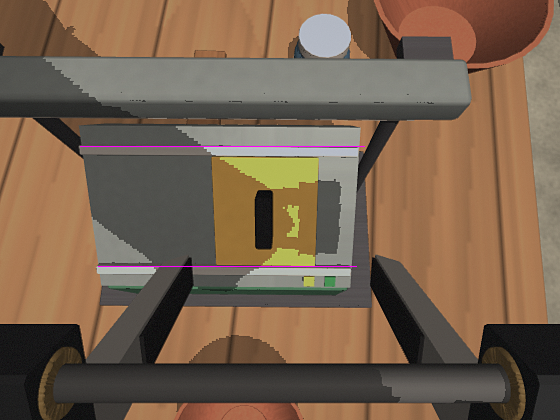

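```bash
python3 -m pendant '[{"x":25,"y":-3,"z":-8,"rx":0,"ry":0,"rz":0,"fingers":1},{"x":25,"y":0,"z":-8,"rx":0,"ry":0,"rz":0,"fingers":1},{"x":25,"y":0,"z":0,"rx":0,"ry":0,"rz":0,"fingers":1},{"x":20,"y":0,"z":0,"rx":0,"ry":0,"rz":0,"fingers":1},{"x":20,"y":0,"z":0,"rx":0,"ry":0,"rz":0,"fingers":1},{"x":10,"y":0,"z":0,"rx":0,"ry":0,"rz":0,"fingers":1},{"x":7,"y":0,"z":0,"rx":0,"ry":0,"rz":0,"fingers":1},{"x":0,"y":0,"z":0,"rx":0,"ry":0,"rz":0,"fingers":1},{"x":0,"y":0,"z":0,"rx":0,"ry":0,"rz":0,"fingers":1}]' 20; python3 go.py 0 14 15;python3 wimg.py pics/w2.png
```

```text
clock: 4.6
ee_pos: [612.5, 104.2, 143.3]
tool_rot: [0.366, 1.549, 0.502]
contact_force: [0.1, 0.4, 1.0]
finger_gap: 1.007
t 4.6 panel [-0.6 14.4 16. ] F panel [ 0.8 -0.1  0.7] gap 1.007 q [-0.44  0.56  0.64  1.83 -0.94  1.22  0.76]
shift [1.  0.6 0.4] shift after turn [1.  0.6 0.4] turn [-0.001  0.002 -0.002]
0 [array([314., 333.]), array([316., 248.])]
10 [array([293., 333.]), array([294., 248.])]
20 [array([272., 333.]), array([271., 248.])]
100 [array([106., 334.]), array([ 93., 248.])]
```

View pics/w2.png

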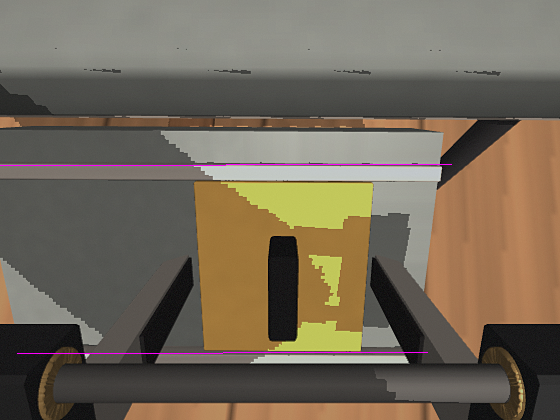

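```bash
python3 -m pendant '[{"x":0,"y":-3,"z":0,"rx":0,"ry":0,"rz":0,"fingers":0},{"x":0,"y":0,"z":0,"rx":0,"ry":0,"rz":0,"fingers":0},{"x":0,"y":0,"z":0,"rx":0,"ry":0,"rz":0,"fingers":0},{"x":0,"y":0,"z":0,"rx":0,"ry":0,"rz":0,"fingers":0},{"x":0,"y":0,"z":0,"rx":0,"ry":0,"rz":0,"fingers":0},{"x":0,"y":0,"z":0,"rx":0,"ry":0,"rz":0,"fingers":0},{"x":0,"y":0,"z":0,"rx":0,"ry":0,"rz":0,"fingers":0},{"x":0,"y":0,"z":0,"rx":0,"ry":0,"rz":0,"fingers":0}]' 20; python3 go.py 0 100 15
```

```text
clock: 5.45
ee_pos: [612.2, 102.3, 140.8]
tool_rot: [0.366, 1.551, 0.502]
contact_force: [0.2, -0.7, 0.0]
finger_gap: 0.359
t 5.45 panel [-3.5 14.9 14.8] F panel [-0.6 -0.2  0.4] gap 0.359 q [-0.43  0.57  0.64  1.83 -0.94  1.22  0.76]
shift [ -0.2   3.4 -85.1] shift after turn [ -0.2   3.5 -85.1] turn [-0.001  0.001 -0.002]
```

Still closing; wait, then pull in +y (tool −z).

```bash
python3 -m pendant '[{"x":0,"y":0,"z":0,"rx":0,"ry":0,"rz":0,"fingers":0},{"x":0,"y":0,"z":0,"rx":0,"ry":0,"rz":0,"fingers":0},{"x":0,"y":0,"z":0,"rx":0,"ry":0,"rz":0,"fingers":0},{"x":0,"y":0,"z":0,"rx":0,"ry":0,"rz":0,"fingers":0},{"x":0,"y":0,"z":0,"rx":0,"ry":0,"rz":0,"fingers":0}]' 20;python3 -m pendant '[{"x":0,"y":0,"z":-5,"rx":0,"ry":0,"rz":0,"fingers":0},{"x":0,"y":0,"z":-10,"rx":0,"ry":0,"rz":0,"fingers":0},{"x":0,"y":0,"z":-10,"rx":0,"ry":0,"rz":0,"fingers":0},{"x":0,"y":0,"z":-10,"rx":0,"ry":0,"rz":0,"fingers":0}]'; python3 go.py 0 100 15
```

```text
clock: 5.95
ee_pos: [612.3, 102.2, 140.8]
tool_rot: [0.366, 1.55, 0.502]
contact_force: [1.6, 0.4, -0.8]
finger_gap: 0.15
clock: 6.35
ee_pos: [576.1, 99.2, 140.8]
tool_rot: [0.366, 1.551, 0.502]
contact_force: [2.2, 3.0, -2.0]
finger_gap: 0.147
t 6.35 panel [-3.4 51.  14.7] F panel [ 1.4 -2.5 -3.2] gap 0.147 q [-0.45  0.52  0.65  1.91 -0.93  1.19  0.78]
shift [ -0.3   3.3 -49. ] shift after turn [ -0.3   3.4 -49. ] turn [-0.001  0.    -0.003]
```

```bash
python3 -m pendant '[{"x":0,"y":0,"z":-12,"rx":0,"ry":0,"rz":0,"fingers":0},{"x":0,"y":0,"z":-12,"rx":0,"ry":0,"rz":0,"fingers":0},{"x":0,"y":0,"z":-12,"rx":0,"ry":0,"rz":0,"fingers":0},{"x":0,"y":0,"z":-9,"rx":0,"ry":0,"rz":0,"fingers":0},{"x":0,"y":0,"z":-2,"rx":0,"ry":0,"rz":0,"fingers":0},{"x":0,"y":0,"z":-2,"rx":0,"ry":0,"rz":0,"fingers":0},{"x":0,"y":0,"z":0,"rx":0,"ry":0,"rz":0,"fingers":0}]'; python3 go.py 0 100 15
```

```text
clock: 7.05
ee_pos: [527.0, 95.1, 140.8]
tool_rot: [0.366, 1.552, 0.503]
contact_force: [-1.6, 3.2, -2.4]
finger_gap: 0.152
t 7.05 panel [ -3.1 100.3  14.5] F panel [ 1.6  1.3 -3.8] gap 0.152 q [-0.47  0.44  0.67  2.02 -0.9   1.15  0.81]
shift [-0.5  3.1  0.3] shift after turn [-0.5  3.1  0.3] turn [-0.001 -0.001 -0.003]
```

```bash
python3 -m pendant '[{"x":0,"y":0,"z":-1,"rx":0,"ry":0,"rz":0,"fingers":0},{"x":0,"y":0,"z":-1,"rx":0,"ry":0,"rz":0,"fingers":0},{"x":0,"y":0,"z":0,"rx":0,"ry":0,"rz":0,"fingers":0}]'; python3 go.py
python3 -m pendant '[{"x":0,"y":0,"z":-1,"rx":0,"ry":0,"rz":0,"fingers":0},{"x":0,"y":0,"z":-1,"rx":0,"ry":0,"rz":0,"fingers":0},{"x":0,"y":0,"z":0,"rx":0,"ry":0,"rz":0,"fingers":0}]'; python3 go.py
```

```text
clock: 7.35
ee_pos: [525.7, 95.0, 140.8]
tool_rot: [0.366, 1.551, 0.503]
contact_force: [0.9, 6.1, -3.3]
finger_gap: 0.151
t 7.35 panel [ -3.1 101.7  14.5] F panel [ 3.3 -1.4 -6. ] gap 0.151 q [-0.47  0.44  0.67  2.02 -0.9   1.15  0.81]
clock: 7.65
ee_pos: [524.6, 94.9, 140.8]
tool_rot: [0.366, 1.55, 0.502]
contact_force: [7.8, 8.7, -8.0]
finger_gap: 0.147
t 7.65 panel [ -3.1 102.7  14.5] F panel [  2.6  -8.5 -10.9] gap 0.147 q [-0.47  0.44  0.67  2.02 -0.9   1.15  0.81]
```

```bash
python3 -m pendant '[{"x":0,"y":0,"z":1,"rx":0,"ry":0,"rz":0,"fingers":0.5},{"x":0,"y":0,"z":0,"rx":0,"ry":0,"rz":0,"fingers":0.5},{"x":0,"y":0,"z":0,"rx":0,"ry":0,"rz":0,"fingers":0.5},{"x":0,"y":0,"z":0,"rx":0,"ry":0,"rz":0,"fingers":0.5},{"x":0,"y":0,"z":0,"rx":0,"ry":0,"rz":0,"fingers":0.5},{"x":0,"y":0,"z":0,"rx":0,"ry":0,"rz":0,"fingers":0.5}]';python3 -m pendant '[{"x":-20,"y":0,"z":0,"rx":0,"ry":0,"rz":0,"fingers":0.5},{"x":-30,"y":0,"z":0,"rx":0,"ry":0,"rz":0,"fingers":0.5},{"x":-30,"y":0,"z":0,"rx":0,"ry":0,"rz":0,"fingers":0.5},{"x":-10,"y":0,"z":20,"rx":0,"ry":0,"rz":0,"fingers":0},{"x":0,"y":0,"z":30,"rx":0,"ry":0,"rz":0,"fingers":0},{"x":0,"y":0,"z":30,"rx":0,"ry":0,"rz":0,"fingers":0},{"x":0,"y":0,"z":20,"rx":0,"ry":0,"rz":0,"fingers":0},{"x":0,"y":0,"z":0,"rx":0,"ry":0,"rz":0,"fingers":0},{"x":0,"y":0,"z":0,"rx":0,"ry":0,"rz":0,"fingers":0}]'; python3 go.py 0 0 0; python3 wimg.py pics/w3.png
```

```text
clock: 8.25
ee_pos: [525.5, 94.4, 140.8]
tool_rot: [0.366, 1.551, 0.502]
contact_force: [1.0, -0.6, -0.3]
finger_gap: 0.499
clock: 9.15
ee_pos: [628.9, 56.0, 216.9]
tool_rot: [0.366, 1.552, 0.501]
contact_force: [-0.3, 0.1, 0.2]
finger_gap: 0.027
t 9.15 panel [ -4.3   2.3 104.5] F panel [0.2 0.3 0.1] gap 0.027 q [-0.39  0.52  0.7   1.71 -0.86  1.37  0.7 ]
shift [104.6   4.1   2.3] shift after turn [104.5   4.3   2.3] turn [-0.002 -0.    -0.002]
0 [array([286., 256.]), array([286., 196.])]
10 [array([272., 256.]), array([272., 196.])]
20 [array([258., 256.]), array([257., 196.])]
100 [array([145., 257.]), array([138., 196.])]
```

View pics/w3.png

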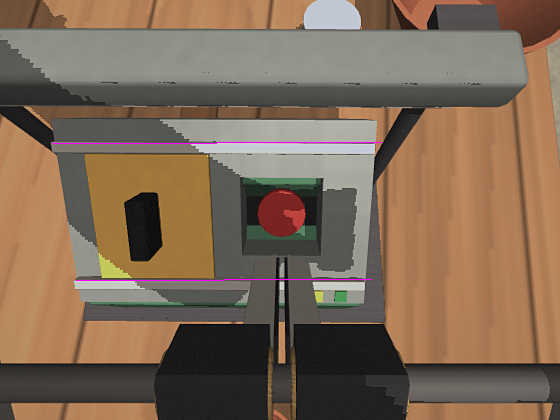

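```bash
python3 - <<'E'
from h import *
im,T=pickle.load(open('w.pkl','rb'));v,R0=pickle.load(open('pose.pkl','rb'));o=W(v,P(0,0,0))
def hit(u,z):
    k=np.linalg.inv(im['K'])@[*u,1];d=R0.T@T[:3,:3]@[k[0],-k[1],-k[2]];c=R0.T@(T[:3,3]-o);return (c+d*(z-c[2])/d[2]).round(1)
for u in((241,178),(322,178),(321,255),(242,255)):print(hit(u,0))
for z in(-6,-13,-20):print(hit((282,213),z), hit((258,213),z),hit((306,213),z))
print([hit(u,7) for u in((85,154),(209,154),(214,278))])
E
```

```text
[27.3 34.5  0. ]
[ 27.2 -28.1   0. ]
[-36.7 -29.1   0. ]
[-36.6  35.8   0. ]
[-2.5  2.8 -6. ] [-2.5 22.3 -6. ] [ -2.6 -16.6  -6. ]
[ -4.5   2.8 -13. ] [ -4.4  22.8 -13. ] [ -4.5 -17.1 -13. ]
[ -6.4   2.8 -20. ] [ -6.3  23.2 -20. ] [ -6.5 -17.6 -20. ]
[array([ 46.8, 148.7,   7. ]), array([46.6, 56.9,  7. ]), array([-53.8,  58.5,   7. ])]
```

```bash
python3 -m pendant '[{"x":30,"y":0,"z":-1,"rx":0,"ry":0,"rz":0,"fingers":0},{"x":30,"y":0,"z":0,"rx":0,"ry":0,"rz":0,"fingers":0},{"x":20,"y":0,"z":0,"rx":0,"ry":0,"rz":0,"fingers":0},{"x":15,"y":0,"z":0,"rx":0,"ry":0,"rz":0,"fingers":0},{"x":7,"y":0,"z":0,"rx":0,"ry":0,"rz":0,"fingers":0},{"x":2,"y":0,"z":0,"rx":0,"ry":0,"rz":0,"fingers":0},{"x":0,"y":0,"z":0,"rx":0,"ry":0,"rz":0,"fingers":0}]';python3 go.py
python3 -m pendant '[{"x":1,"y":0,"z":0,"rx":0,"ry":0,"rz":0,"fingers":0},{"x":1,"y":0,"z":0,"rx":0,"ry":0,"rz":0,"fingers":0},{"x":1,"y":0,"z":0,"rx":0,"ry":0,"rz":0,"fingers":0},{"x":1,"y":0,"z":0,"rx":0,"ry":0,"rz":0,"fingers":0},{"x":1,"y":0,"z":0,"rx":0,"ry":0,"rz":0,"fingers":0},{"x":0,"y":0,"z":0,"rx":0,"ry":0,"rz":0,"fingers":0}]';python3 go.py
```

```text
clock: 9.9
ee_pos: [623.7, 110.1, 129.4]
tool_rot: [0.366, 1.55, 0.502]
contact_force: [-0.5, 0.1, -0.2]
finger_gap: 0.008
t 9.9 panel [-3.7  2.7  1.6] F panel [ 0.   0.5 -0.3] gap 0.008 q [-0.42  0.59  0.62  1.81 -0.95  1.21  0.76]
clock: 10.5
ee_pos: [623.1, 113.3, 124.5]
tool_rot: [0.366, 1.551, 0.502]
contact_force: [-0.5, -0.2, -0.1]
finger_gap: 0.004
t 10.5 panel [-3.5  3.  -4.3] F panel [-0.2  0.5  0. ] gap 0.004 q [-0.42  0.6   0.61  1.81 -0.96  1.2   0.76]
```

```bash
for i in 1 2 3; do echo; done; python3 -m pendant '[{"x":1,"y":0,"z":0,"rx":0,"ry":0,"rz":0,"fingers":0},{"x":1,"y":0,"z":0,"rx":0,"ry":0,"rz":0,"fingers":0},{"x":1,"y":0,"z":0,"rx":0,"ry":0,"rz":0,"fingers":0},{"x":1,"y":0,"z":0,"rx":0,"ry":0,"rz":0,"fingers":0},{"x":0,"y":0,"z":0,"rx":0,"ry":0,"rz":0,"fingers":0}]';python3 go.py
python3 -m pendant '[{"x":1,"y":0,"z":0,"rx":0,"ry":0,"rz":0,"fingers":0},{"x":1,"y":0,"z":0,"rx":0,"ry":0,"rz":0,"fingers":0},{"x":1,"y":0,"z":0,"rx":0,"ry":0,"rz":0,"fingers":0},{"x":0,"y":0,"z":0,"rx":0,"ry":0,"rz":0,"fingers":0}]';python3 go.py
python3 -m pendant '[{"x":1,"y":0,"z":0,"rx":0,"ry":0,"rz":0,"fingers":0},{"x":1,"y":0,"z":0,"rx":0,"ry":0,"rz":0,"fingers":0},{"x":1,"y":0,"z":0,"rx":0,"ry":0,"rz":0,"fingers":0},{"x":0,"y":0,"z":0,"rx":0,"ry":0,"rz":0,"fingers":0}]';python3 go.py
```

```text
clock: 11.0
ee_pos: [623.0, 115.3, 121.2]
tool_rot: [0.366, 1.551, 0.502]
contact_force: [-1.1, -1.7, 2.6]
finger_gap: 0.004
t 11.0 panel [-3.6  2.9 -8.1] F panel [0.  1.2 3. ] gap 0.004 q [-0.42  0.6   0.61  1.82 -0.96  1.19  0.76]
clock: 11.4
ee_pos: [623.0, 116.9, 118.6]
tool_rot: [0.366, 1.551, 0.502]
contact_force: [0.1, -1.3, 3.8]
finger_gap: 0.003
t 11.4 panel [ -3.6   2.8 -11.2] F panel [ 0.9 -0.   3.9] gap 0.003 q [-0.42  0.6   0.6   1.82 -0.96  1.19  0.76]
clock: 11.8
ee_pos: [622.8, 118.4, 116.0]
tool_rot: [0.366, 1.551, 0.502]
contact_force: [-1.5, -2.4, 4.9]
finger_gap: 0.008
t 11.8 panel [ -3.6   2.8 -14.2] F panel [0.6 1.7 5.3] gap 0.008 q [-0.42  0.6   0.6   1.82 -0.96  1.18  0.76]
```

```bash
python3 -m pendant '[{"x":1,"y":0,"z":0,"rx":0,"ry":0,"rz":0,"fingers":0},{"x":1,"y":0,"z":0,"rx":0,"ry":0,"rz":0,"fingers":0},{"x":1,"y":0,"z":0,"rx":0,"ry":0,"rz":0,"fingers":0},{"x":0,"y":0,"z":0,"rx":0,"ry":0,"rz":0,"fingers":0}]';python3 go.py
python3 -m pendant '[{"x":1,"y":0,"z":0,"rx":0,"ry":0,"rz":0,"fingers":0},{"x":0.5,"y":0,"z":0,"rx":0,"ry":0,"rz":0,"fingers":0},{"x":0,"y":0,"z":0,"rx":0,"ry":0,"rz":0,"fingers":0}]';python3 go.py
```

```text
clock: 12.2
ee_pos: [622.7, 119.9, 113.6]
tool_rot: [0.366, 1.55, 0.502]
contact_force: [-0.4, -2.6, 6.1]
finger_gap: 0.001
t 12.2 panel [ -3.6   2.8 -17.1] F panel [1.  0.6 6.5] gap 0.001 q [-0.42  0.61  0.59  1.82 -0.97  1.18  0.76]
clock: 12.5
ee_pos: [622.6, 120.6, 112.4]
tool_rot: [0.366, 1.55, 0.502]
contact_force: [-1.2, -3.4, 6.9]
finger_gap: 0.002
t 12.5 panel [ -3.6   2.8 -18.4] F panel [0.8 1.5 7.5] gap 0.002 q [-0.42  0.61  0.59  1.82 -0.97  1.17  0.76]
```

```bash
python3 -m pendant '[{"x":0.5,"y":0,"z":0,"rx":0,"ry":0,"rz":0,"fingers":0},{"x":0.5,"y":0,"z":0,"rx":0,"ry":0,"rz":0,"fingers":0},{"x":0,"y":0,"z":0,"rx":0,"ry":0,"rz":0,"fingers":0}]';python3 go.py
python3 -m pendant '[{"x":0.5,"y":0,"z":0,"rx":0,"ry":0,"rz":0,"fingers":0},{"x":0,"y":0,"z":0,"rx":0,"ry":0,"rz":0,"fingers":0}]';python3 go.py
```

```text
clock: 12.8
ee_pos: [622.7, 120.9, 111.9]
tool_rot: [0.366, 1.55, 0.502]
contact_force: [-3.0, -4.7, 10.6]
finger_gap: 0.005
t 12.8 panel [ -3.6   2.7 -19. ] F panel [ 1.8  3.4 11.3] gap 0.005 q [-0.42  0.61  0.59  1.82 -0.97  1.17  0.76]
clock: 13.0
ee_pos: [622.7, 121.0, 111.9]
tool_rot: [0.366, 1.55, 0.502]
contact_force: [-3.6, -6.6, 14.8]
finger_gap: 0.007
t 13.0 panel [ -3.6   2.7 -19.1] F panel [ 2.4  4.2 15.9] gap 0.007 q [-0.42  0.61  0.59  1.82 -0.97  1.17  0.76]
```

```bash
python3 -m pendant '[{"x":0,"y":0,"z":0,"rx":0,"ry":0,"rz":0,"fingers":0},{"x":0,"y":0,"z":0,"rx":0,"ry":0,"rz":0,"fingers":0},{"x":0,"y":0,"z":0,"rx":0,"ry":0,"rz":0,"fingers":0},{"x":0,"y":0,"z":0,"rx":0,"ry":0,"rz":0,"fingers":0},{"x":0,"y":0,"z":0,"rx":0,"ry":0,"rz":0,"fingers":0},{"x":0,"y":0,"z":0,"rx":0,"ry":0,"rz":0,"fingers":0},{"x":0,"y":0,"z":0,"rx":0,"ry":0,"rz":0,"fingers":0},{"x":0,"y":0,"z":0,"rx":0,"ry":0,"rz":0,"fingers":0},{"x":0,"y":0,"z":0,"rx":0,"ry":0,"rz":0,"fingers":0},{"x":0,"y":0,"z":0,"rx":0,"ry":0,"rz":0,"fingers":0}]';python3 go.py
python3 -m pendant '[{"x":-5,"y":0,"z":0,"rx":0,"ry":0,"rz":0,"fingers":0},{"x":-15,"y":0,"z":0,"rx":0,"ry":0,"rz":0,"fingers":0},{"x":-25,"y":0,"z":0,"rx":0,"ry":0,"rz":0,"fingers":0},{"x":-30,"y":0,"z":0,"rx":0,"ry":0,"rz":0,"fingers":0},{"x":-30,"y":0,"z":0,"rx":0,"ry":0,"rz":0,"fingers":0},{"x":0,"y":0,"z":-30,"rx":0,"ry":0,"rz":0,"fingers":0.6},{"x":0,"y":0,"z":-30,"rx":0,"ry":0,"rz":0,"fingers":0.6},{"x":0,"y":0,"z":-30,"rx":0,"ry":0,"rz":0,"fingers":0.6},{"x":0,"y":0,"z":-9,"rx":0,"ry":0,"rz":0,"fingers":0.6},{"x":0,"y":0,"z":0,"rx":0,"ry":0,"rz":0,"fingers":0.6}]';python3 go.py -3.5 102 15;python3 wimg.py pics/w4.png
```

```text
clock: 14.0
ee_pos: [622.7, 121.0, 111.7]
tool_rot: [0.366, 1.55, 0.502]
contact_force: [-3.5, -5.6, 13.4]
finger_gap: 0.006
t 14.0 panel [ -3.6   2.7 -19.2] F panel [ 2.5  4.  14.2] gap 0.006 q [-0.42  0.61  0.59  1.82 -0.97  1.17  0.76]
clock: 15.0
ee_pos: [528.2, 57.8, 201.2]
tool_rot: [0.367, 1.55, 0.502]
contact_force: [0.0, 0.1, 0.7]
finger_gap: 0.396
t 15.0 panel [ -3.3 102.5  85.5] F panel [ 0.4 -0.   0.6] gap 0.396 q [-0.43  0.36  0.69  1.95 -0.8   1.25  0.74]
shift [70.5 -0.4  0.4] shift after turn [70.5 -0.2  0.5] turn [-0.002  0.001 -0.003]
0 [array([438., 268.]), array([446., 204.])]
10 [array([423., 268.]), array([430., 204.])]
20 [array([408., 269.]), array([414., 204.])]
100 [array([287., 269.]), array([287., 204.])]
```

View pics/w4.png

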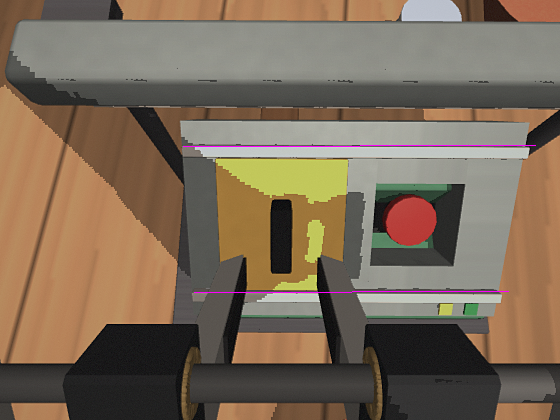

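```bash
python3 -m pendant '[{"x":20,"y":0,"z":0,"rx":0,"ry":0,"rz":0,"fingers":0.6},{"x":20,"y":0,"z":0,"rx":0,"ry":0,"rz":0,"fingers":0.6},{"x":15,"y":0,"z":0,"rx":0,"ry":0,"rz":0,"fingers":0.6},{"x":10,"y":0,"z":0,"rx":0,"ry":0,"rz":0,"fingers":0.6},{"x":5,"y":0,"z":0,"rx":0,"ry":0,"rz":0,"fingers":0.6},{"x":0,"y":0,"z":0,"rx":0,"ry":0,"rz":0,"fingers":0.6}]';python3 -m pendant '[{"x":0,"y":0,"z":0,"rx":0,"ry":0,"rz":0,"fingers":0},{"x":0,"y":0,"z":0,"rx":0,"ry":0,"rz":0,"fingers":0},{"x":0,"y":0,"z":0,"rx":0,"ry":0,"rz":0,"fingers":0},{"x":0,"y":0,"z":0,"rx":0,"ry":0,"rz":0,"fingers":0},{"x":0,"y":0,"z":0,"rx":0,"ry":0,"rz":0,"fingers":0},{"x":0,"y":0,"z":0,"rx":0,"ry":0,"rz":0,"fingers":0},{"x":0,"y":0,"z":0,"rx":0,"ry":0,"rz":0,"fingers":0},{"x":0,"y":0,"z":0,"rx":0,"ry":0,"rz":0,"fingers":0}]' 20;python3 go.py -3.5 3 15
```

```text
clock: 15.65
ee_pos: [525.6, 94.6, 140.4]
tool_rot: [0.366, 1.551, 0.502]
contact_force: [0.0, -0.2, 0.5]
finger_gap: 0.603
clock: 16.45
ee_pos: [525.5, 94.5, 140.9]
tool_rot: [0.366, 1.551, 0.502]
contact_force: [-0.8, -1.1, 2.4]
finger_gap: 0.149
t 16.45 panel [ -3.4 101.9  14.9] F panel [0.4 0.9 2.6] gap 0.149 q [-0.44  0.43  0.63  2.02 -0.89  1.14  0.8 ]
shift [-0.1  0.1 98.9] shift after turn [-0.1 -0.1 98.9] turn [-0.001  0.001 -0.003]
```

```bash
python3 -m pendant '[{"x":0,"y":0,"z":5,"rx":0,"ry":0,"rz":0,"fingers":0},{"x":0,"y":0,"z":12,"rx":0,"ry":0,"rz":0,"fingers":0},{"x":0,"y":0,"z":15,"rx":0,"ry":0,"rz":0,"fingers":0},{"x":0,"y":0,"z":15,"rx":0,"ry":0,"rz":0,"fingers":0},{"x":0,"y":0,"z":15,"rx":0,"ry":0,"rz":0,"fingers":0},{"x":0,"y":0,"z":15,"rx":0,"ry":0,"rz":0,"fingers":0},{"x":0,"y":0,"z":12,"rx":0,"ry":0,"rz":0,"fingers":0},{"x":0,"y":0,"z":7,"rx":0,"ry":0,"rz":0,"fingers":0},{"x":0,"y":0,"z":2,"rx":0,"ry":0,"rz":0,"fingers":0},{"x":0,"y":0,"z":0,"rx":0,"ry":0,"rz":0,"fingers":0}]';python3 go.py
python3 -m pendant '[{"x":0,"y":0,"z":1,"rx":0,"ry":0,"rz":0,"fingers":0},{"x":0,"y":0,"z":1,"rx":0,"ry":0,"rz":0,"fingers":0},{"x":0,"y":0,"z":0,"rx":0,"ry":0,"rz":0,"fingers":0}]';python3 go.py
```

```text
clock: 17.45
ee_pos: [624.4, 102.7, 140.9]
tool_rot: [0.366, 1.55, 0.501]
contact_force: [0.1, -3.0, 6.0]
finger_gap: 0.144
t 17.45 panel [-4.1  2.6 15.3] F panel [0.6 0.1 6.6] gap 0.144 q [-0.4   0.58  0.6   1.8  -0.93  1.22  0.74]
clock: 17.75
ee_pos: [624.5, 102.7, 140.9]
tool_rot: [0.366, 1.553, 0.502]
contact_force: [-12.3, -6.4, 12.3]
finger_gap: 0.15
t 17.75 panel [-4.1  2.6 15.2] F panel [ 2.  12.9 13.3] gap 0.15 q [-0.4   0.58  0.6   1.79 -0.93  1.22  0.74]
```

```bash
python3 -m pendant '[{"x":0,"y":0,"z":0,"rx":0,"ry":0,"rz":0,"fingers":0.6},{"x":0,"y":0,"z":0,"rx":0,"ry":0,"rz":0,"fingers":0.6},{"x":0,"y":0,"z":0,"rx":0,"ry":0,"rz":0,"fingers":0.6},{"x":0,"y":0,"z":0,"rx":0,"ry":0,"rz":0,"fingers":0.6},{"x":0,"y":0,"z":0,"rx":0,"ry":0,"rz":0,"fingers":0.6},{"x":0,"y":0,"z":0,"rx":0,"ry":0,"rz":0,"fingers":0.6}]';python3 -m pendant '[{"x":-15,"y":0,"z":0,"rx":0,"ry":0,"rz":0,"fingers":0.6},{"x":-25,"y":0,"z":0,"rx":0,"ry":0,"rz":0,"fingers":0.6},{"x":-30,"y":0,"z":0,"rx":0,"ry":0,"rz":0,"fingers":0.6},{"x":-30,"y":0,"z":0,"rx":0,"ry":0,"rz":0,"fingers":0.6},{"x":-30,"y":0,"z":0,"rx":0,"ry":0,"rz":0,"fingers":0.6},{"x":0,"y":0,"z":0,"rx":0,"ry":0,"rz":0,"fingers":0.6},{"x":0,"y":0,"z":0,"rx":0,"ry":0,"rz":0,"fingers":0.6},{"x":0,"y":0,"z":0,"rx":0,"ry":0,"rz":0,"fingers":0.6}]';python3 go.py;python3 wimg.py pics/w5.png
```

```text
clock: 18.35
ee_pos: [625.2, 103.4, 140.7]
tool_rot: [0.366, 1.551, 0.502]
contact_force: [-0.2, 0.1, 0.0]
finger_gap: 0.59
clock: 19.15
ee_pos: [630.8, 35.9, 251.0]
tool_rot: [0.366, 1.552, 0.502]
contact_force: [0.3, 0.2, -0.3]
finger_gap: 0.601
t 19.15 panel [ -3.7   2.3 144.2] F panel [ 0.  -0.3 -0.4] gap 0.601 q [-0.34  0.49  0.68  1.66 -0.82  1.42  0.67]
0 [array([286., 239.]), array([286., 185.])]
10 [array([273., 239.]), array([273., 185.])]
20 [array([261., 239.]), array([260., 185.])]
100 [array([163., 239.]), array([157., 186.])]
```

View pics/w5.png

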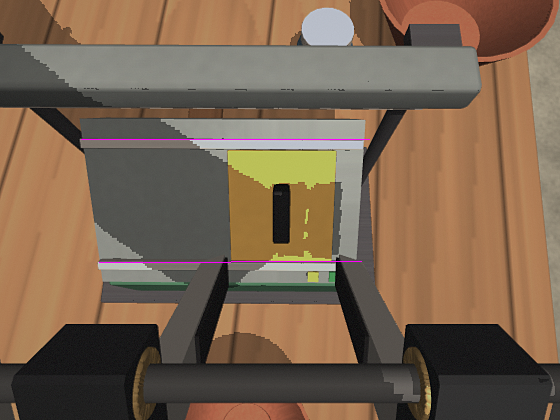

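```bash
python3 - <<'E'
from bench import manip,get_image
import cv2,numpy as np
a=cv2.imread('pics/side0.png').astype(int);b=get_image('side')['frame'][:,:,::-1].astype(int)
for n,(x0,x1,y0,y1) in dict(bowl=(198,252,195,240),jar=(350,388,285,330),rib=(355,408,252,285)).items():
    print(n,(abs(a-b)[y0:y1,x0:x1].max(2)>50).mean().round(3))
cv2.imwrite('pics/side1.png',b)
manip.close_job()
E
```

```text
bowl 0.0
jar 0.0
rib 0.0
the job is handed in; nothing more can be done[ WARN:0@1.438] global loadsave.cpp:1063 imwrite_ Unsupported depth image for selected encoder is fallbacked to CV_8U.
```

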